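# Close the stud box and lift off its outer lid alone

### The job

Draw the divider plate straight up out of the olive stud box and stand it in the slot of the wooden rack. Then pick up the nested pair of lids together by the inner lid's wooden stem and lower the pair, without dropping it, onto the stud box until the inner lid is fully home; then take the outer lid by its square collar and lift it off alone, leaving the inner lid home and undisturbed. Finish still holding the outer lid level and in the air, a good hand's breadth (about 9 cm) above where it sat, and do not separate the lids before the inner one is home or shift the other things on the ledge.

Things in the scene. Friction and masses are not known exactly. Their poses are not given: they have to be found in the camera images.
- stud_box: Open olive steel box, fixed, outside 160 (x) x 110 (y) x 70 mm high, walls 4 mm, floor 3 mm, latch hanging open on its -x face. Across its middle (x = 0) two guide slots, 7 mm wide, on the long walls hold the divider; they end 22 mm below the rim, clear of the lids. Origin: centre of underside, z up. Box, lids and rack may each stand left, middle or right.
- divider: Loose aluminium plate, 0.12 kg, 4 mm thick (x), 96 wide (y), 100 tall (z); a wooden grip strip 10 mm thick runs along its top, 74 to 100 mm up. Origin: middle of the lower edge. Starts upright in the guide slots on the box floor, strip above the rim, keeping the lids off; slides up freely.
- rack: Wooden rack, fixed: foot 70 x 140 mm, 45 mm high, one slot at its centre 12 mm (x) x 108 mm (y), open at the top, slot floor 8 mm above the underside. The divider stands in it leaning up to 12 degrees. Origin: centre of underside, z up.
- inner_lid: Loose steel lid, 0.25 kg, origin at its plug's underside centre, z up. Plug 147 (x) x 97 (y) mm (lowest 4 mm: 139 x 89), flange 166 x 116 at 10-13 mm up, wooden stem 30 (x) x 14 (y) mm at the centre, top 71 mm up. Starts flat on the ledge under the outer lid. Home: flange on the box rim, long side along the box's (either way round), origin 60 mm above the box's.
- outer_lid: Loose olive lid, 0.28 kg, 176 (x) x 126 (y) mm, resting on the inner lid's flange, 5 mm above its origin. Origin: centre of the skirt's lower edge, z up. Top face 11 mm up; central square collar, 50 mm outside, 42 inside, top 33 mm up; the stem passes freely, 33 mm out of it. Lifting the stem carries both lids, lifting the collar only this one; its top clears the stem after 58 mm.
- nippers: Bystander: steel end nippers lying flat, 150 x 76 x 16 mm. Origin: under the middle.
- heel: Bystander: black plastic heel, 70 x 62 x 28 mm. Origin: under the middle.
- stretcher_knob: Bystander: turned wooden shoe stretcher knob standing upright, 52 mm across, 60 mm high. Origin: centre of the underside.
- stud_bowl: Bystander: chipped white enamel bowl of brass studs, 124 mm across, 45 mm high. Origin: centre of the underside.
- hammer: Bystander: hammer lying along its x, about 280 mm long, head at +x. Origin: under the middle.
- polish_tin: Bystander: round tin, 70 mm across, 45 mm high. Origin: centre of the underside.
Mind the look-alikes: they are no part of the job. Leave any pink look-alike of the stud_box alone. There is more than one size of the divider; the job needs the larger.

How it is judged:
On the way, in this order (a step that is already met when the one before it is completed fails the run):
1. the divider is drawn up out of the stud box, clear of its rim (z of divider in the frame of stud_box above 0.072 m and contact force between the fingers and divider above 0.5 N), for 0.05 s.
2. the divider stands in the rack's slot, let go (z of divider in the frame of rack below 0.013 m and horizontal distance between divider and rack below 0.012 m and angle between divider's own z axis and vertical below 0.35 rad and angle between the y axis of divider and the y axis of rack, either way round below 0.25 rad and contact force between the fingers and divider below 0.1 N), for 0.2 s.
3. the inner lid is fully home on the stud box with the outer lid still nested on it (z of inner_lid in the frame of stud_box between 0.057 and 0.062 m and horizontal distance between inner_lid and stud_box below 0.005 m and angle between the x axis of inner_lid and the x axis of stud_box, either way round below 0.06 rad and angle between inner_lid's own z axis and vertical below 0.03 rad and z of outer_lid in the frame of inner_lid below 0.0075 m and horizontal distance between outer_lid and inner_lid below 0.006 m), for 0.2 s.
4. the outer lid is lifted off alone, clear of the inner lid (z of inner_lid in the frame of stud_box between 0.057 and 0.062 m and horizontal distance between inner_lid and stud_box below 0.005 m and angle between the x axis of inner_lid and the x axis of stud_box, either way round below 0.06 rad and angle between inner_lid's own z axis and vertical below 0.03 rad and z of outer_lid in the frame of inner_lid above 0.065 m and contact force between the fingers and outer_lid above 0.5 N), for 0.2 s.
At the end, for the whole second after the job is handed in: Fingers hold the outer lid (over 1 N), still, level within 0.2 rad, 60 mm or more above its seat, off box and inner lid; inner lid untouched, home: height 57-62 mm, 5 mm off centre, 0.06 rad yaw, 0.03 rad tilt; divider in the rack slot: within 12 mm, lean under 0.35 rad (z of divider in the frame of rack below 0.013 m and horizontal distance between divider and rack below 0.012 m and angle between divider's own z axis and vertical below 0.35 rad and angle between the y axis of divider and the y axis of rack, either way round below 0.25 rad and z of inner_lid in the frame of stud_box between 0.057 and 0.062 m and horizontal distance between inner_lid and stud_box below 0.005 m and angle between the x axis of inner_lid and the x axis of stud_box, either way round below 0.06 rad and angle between inner_lid's own z axis and vertical below 0.03 rad and z of outer_lid in the frame of stud_box above 0.125 m and height (world z) of outer_lid above 0.125 m and angle between outer_lid's own z axis and vertical below 0.2 rad and contact force between the fingers and outer_lid above 1 N and contact force between each of outer_lid, the arm, the fingers and inner_lid below 0.1 N and contact force between outer_lid and stud_box below 0.1 N and linear speed of outer_lid below 0.04 m/s and linear speed of inner_lid below 0.02 m/s); the arm keeps its last pose, push and grip.
It fails at once if the outer lid is parted from the inner lid (over 7 mm) while the inner lid is not home on the box (raised over 4 mm or over 6 mm off centre) ((z of outer_lid in the frame of inner_lid above 0.012 m or horizontal distance between outer_lid and inner_lid above 0.02 m) and (z of inner_lid in the frame of stud_box above 0.064 m or horizontal distance between inner_lid and stud_box above 0.006 m)).
It fails at once if the lids fall: inner lid faster than 0.35 m/s with no finger on it (linear speed of inner_lid above 0.35 m/s and contact force between the fingers and inner_lid below 0.1 N).
It fails at once if the divider falls: faster than 0.5 m/s with no finger on it (linear speed of divider above 0.5 m/s and contact force between the fingers and divider below 0.1 N).
It fails at once if a bystander is shifted by more than 20 mm (distance of any of nippers, heel, stretcher_knob, stud_bowl, hammer, polish_tin from where it was at the start of the episode above 0.02 m).
It also fails if it takes over 69 s, if anything falls off the work surface, if the arm or the gripper's body presses on something with over 40 N, if the wrist force passes 120 N, or if a joint passes its speed limit or range.

### The arm

A 6-joint arm with a two-finger parallel gripper is mounted at the origin on the work surface. World frame = base frame: x ahead of the robot, y to its left, z up, the work surface at z = 0. Lengths are in m, angles in rad, forces in N, time in s.
With the tool pointing down it reaches from about 0.275 to 0.875 m from the base axis. Payload 12.5 kg.
Tool frame: the origin (TCP) lies on the centre line of the jaws, within the pads' length; the fingertips stand r.finger_overhang ahead of it and the grasp point (between the pads) lies 3 mm ahead of it (r.finger_overhang is the distance from the TCP to the fingertips, in m); z points along the fingers, y is the direction in which the jaws open and shut (so a half turn about z gives the same grasp; the last joint's range is limited). The gripper opens to 85 mm and grips with 20 to 120 N. Pads are 22 mm wide; open, the fingers measure 114 mm over their backs; the gripper's body (76 mm by 85 mm) begins 54 mm behind the grasp point. The pads swing forward as they close: fully open they stand 13 mm farther back than shut.
Start: joints at [1.057, 0.351, 1.652, -0, 1.139, -0.085], TCP at [0.229, 0.5, 0.253] pointing down, gripper open.
Joint ranges: [-2.75, 2.75], [-0.79, 2.1], [0.01, 2.65], [-1.57, 4.71], [0.07, 3.14], [-2.87, 2.87]. Speed limits (rad/s): [2.22, 2.22, 2.79, 3.14, 3.14, 3.14].

### API

Orientations are given as a unit quaternion [x, y, z, w].
In Python, from cell import r, optics gives the robot as it stands. The module is installed in compiled form; this text tells all that it offers. Calls block until the motion is done:
- r.move_to(position, orientation): joint-space move of the TCP to a pose.
- r.move_linear(position, rot=None, vel=0.15): straight line of the TCP; rot=None keeps the orientation; vel is the mean speed in m/s.
- r.set_joints(angles): joint-space move.
- r.set_gripper(opening, squeeze=None): opening from 0.0 (shut) to 1.0 (fully open); squeeze is the grip in N (None keeps the last); returns when the fingers have stopped.
- r.sleep(seconds).
- r.inverse_kinematics(position, orientation): joint angles nearest the present ones, or None.
- optics.get_image(name): name is "side" or "top" or "wrist"; returns a dict with "pixels" (420x560x3 uint8, red, green, blue), "depth" (420x560 float32, m along the optical axis (not along the pixel's ray), 0 where there is no reading), "fx", "fy", "cx", "cy" (pixels), "D" ([k1, k2, p1, p2, k3] as OpenCV has them; the pictures are not rectified), "camera_from_world" (4x4, takes a point from world to camera coordinates); the wrist camera has in their place "mount" (4x4, takes a point from camera to tool coordinates, whose origin is the TCP and whose axes are the flange's). Camera axes: x right, y down, z forward; pixel columns grow to the right and rows downward; lengths in m; the calibration is good to about 2 mm. A picture is of the moment at which its call begins: read the wrist's pose just before it.
A pose or a line that the arm cannot do raises r.PlanningError and nothing moves.
- r.hand_in(): hands the job in, once; it reports no verdict.
Readings, each from a call of its own:
- r.current_t(): time.
- r.current_q(): joint angles.
- r.current_qvel(): joint speeds.
- r.current_effort(): joint torques, N m.
- r.current_tool_pos(): TCP position.
- r.current_ee_rot(): TCP orientation.
- r.current_contact_force(): force on the tool from outside, world axes, zero at the start.
- r.current_torque(): the same for the moment, N m.
- r.current_opening(): opening from 0.0 (shut) to 1.0 (fully open).
Only numpy, scipy, OpenCV 4.12 (cv2) and the standard library are available. Lean on these libraries where they do the work, as an engineer would, in place of code of your own. Each camera call takes 0.05 s, during which the arm holds its last target. There are 200 camera calls.

## Working session

There is one attempt and no reset: what is moved stays moved. The work goes in short steps, each a Python script; the robot and the scene stay as the last script left them, time stands still between calls to the robot, and variables do not carry over. Pictures are saved under pics/ and viewed, about 8 in all and at most 12, crops included, and the job is handed in when it is done.

```bash
mkdir -p pics; cat > h.py <<'E'
import numpy as np, cv2
from cell import r, optics
from scipy.spatial.transform import Rotation as R
def K(im): return np.array([[im['fx'],0,im['cx']],[0,im['fy'],im['cy']],[0,0,1]])
def grab(name):
    p,q=r.current_tool_pos(),r.current_ee_rot()
    im=optics.get_image(name)
    if name=='wrist':
        T=np.eye(4);T[:3,:3]=R.from_quat(q).as_matrix();T[:3,3]=p
        im['wfc']=T@np.array(im['mount'])
    else: im['wfc']=np.linalg.inv(np.array(im['camera_from_world']))
    return im
def world(im,uv,depth=None,z=None):
    uv=np.array(uv,float).reshape(-1,1,2)
    n=cv2.undistortPoints(uv,K(im),np.array(im['D'],float)).reshape(-1,2)
    d=np.c_[n,np.ones(len(n))]; M=im['wfc']
    dw=d@M[:3,:3].T
    if z is not None: s=(z-M[2,3])/dw[:,2]
    else: s=depth
    return M[:3,3]+dw*np.reshape(s,(-1,1))
def cloud(im):
    h,w=im['depth'].shape
    v,u=np.mgrid[:h,:w]
    P=world(im,np.stack([u,v],-1).reshape(-1,2),im['depth'].reshape(-1)).reshape(h,w,3)
    P[im['depth']<=0]=np.nan
    return P
def save(im,name,crop=None,s=1):
    a=im['pixels']
    if crop: a=a[crop[1]:crop[3],crop[0]:crop[2]]
    cv2.imwrite('pics/'+name,cv2.resize(a[:,:,::-1],None,fx=s,fy=s,interpolation=cv2.INTER_CUBIC))
def down(yaw): # jaw (tool y) direction: yaw measured of tool y from world y ; tool z down
    return (R.from_euler('z',yaw)*R.from_euler('x',np.pi)).as_quat()
E
python3 - <<'E'
from h import *
import pickle
print(r.finger_overhang,r.current_ee_rot(),r.current_t())
for n in ('top','side'):
    im=grab(n); save(im,n+'0.png',s=1.42); pickle.dump(im,open(n+'.pkl','wb')); print(im['wfc'].round(3))
print(R.from_quat(r.current_ee_rot()).as_matrix().round(2))
E
```

```text
0.022 [ 2.12785804e-01  9.77098690e-01 -5.66204907e-04 -1.77960414e-04] 0.0
[[-0.025 -0.983  0.181  0.243]
 [-1.     0.028  0.012 -0.1  ]
 [-0.017 -0.181 -0.983  1.231]
 [ 0.     0.     0.     1.   ]]
[[ 0.844 -0.394  0.364  0.078]
 [-0.536 -0.617  0.576 -0.711]
 [-0.003 -0.681 -0.732  0.826]
 [ 0.     0.     0.     1.   ]]
[[-0.91  0.42 -0.  ]
 [ 0.42  0.91 -0.  ]
 [ 0.   -0.   -1.  ]]
```

View pics/top0.png

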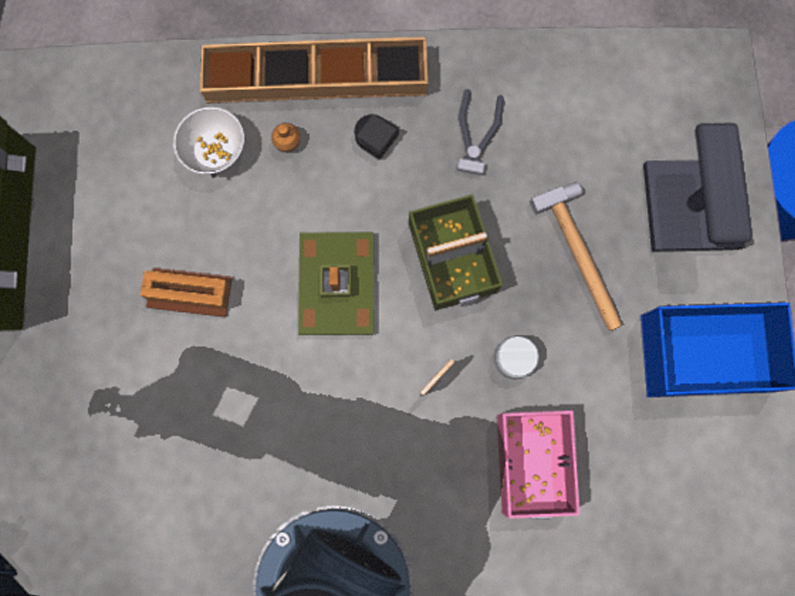

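View pics/side0.png

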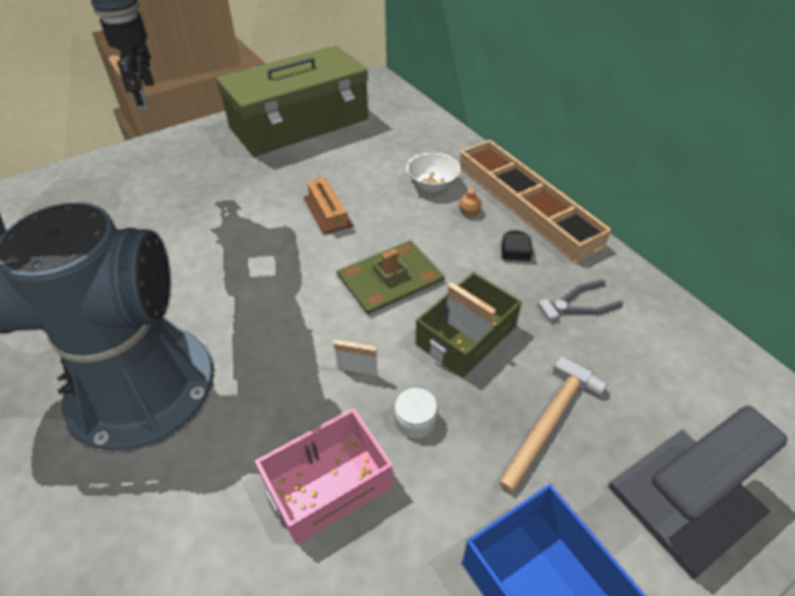

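Top view (800-px scale): the olive stud box is at (455,252) with the tall divider's strip at (457,245). Its look-alikes are the pink box at (540,463) and the small divider standing alone at (437,378). The lids are at (337,283) and the rack at (186,290), and I'm choosing the plate inside the olive box. Next I measure from the depth data.

```bash
python3 - <<'E'
from h import *
import pickle
im=pickle.load(open('top.pkl','rb'));P=cloud(im)
print('table z',np.nanmedian(P[200:260,20:60,2]))
def fit(name,roi,z0,z1):
    x0,y0,x1,y1=[int(v/1.42) for v in roi]
    Q=P[y0:y1,x0:x1].reshape(-1,3); Q=Q[(Q[:,2]>z0)&(Q[:,2]<z1)]
    # large component only
    c,s,a=cv2.minAreaRect((Q[:,:2]*1000).astype(np.float32))
    b=cv2.boxPoints((c,s,a)); e=[b[1]-b[0],b[2]-b[1]]; e=max(e,key=np.linalg.norm)
    print(name,len(Q),'c',np.round(c,1),'s',np.round(s,1),'long axis deg',np.degrees(np.arctan2(e[1],e[0])).round(2),'zmed',np.median(Q[:,2]).round(4))
fit('box',(395,180,520,320),.060,.076)
fit('divider',(395,180,520,320),.088,.12)
fit('lid',(285,220,390,345),.011,.022)
fit('collar',(285,220,390,345),.030,.045)
fit('stem',(285,220,390,345),.06,.085)
fit('rack',(120,250,250,330),.036,.055)
fit('smalldiv',(410,350,470,410),.03,.12)
fit('tin',(480,330,560,385),.03,.06)
# box rim pixel colour-based in-plane, rack slot
save(im,'crop1.png',(270,120,370,230),5)
E
```

```text
table z 0.00048799444794278557
box 560 c [ 537.2 -210.6] s [163.2 111.1] long axis deg 14.54 zmed 0.0689
divider 240 c [ 537.3 -210.6] s [11.3 96.4] long axis deg -75.42 zmed 0.1021
lid 3350 c [496.8 -10.8] s [125.  178.1] long axis deg -1.37 zmed 0.016
collar 153 c [496.5 -11.4] s [49.8 52.1] long axis deg -1.21 zmed 0.0372
stem 82 c [495.9 -12.4] s [13.5 28.4] long axis deg -1.33 zmed 0.0707
rack 907 c [489.3 241.8] s [139.2  45.2] long axis deg 81.6 zmed 0.045
smalldiv 111 c [ 328.6 -172.5] s [ 7.4 71.4] long axis deg -44.74 zmed 0.0744
tin 674 c [ 359.6 -305.5] s [67.7 65.4] long axis deg 33.6 zmed 0.0441
```

View pics/crop1.png

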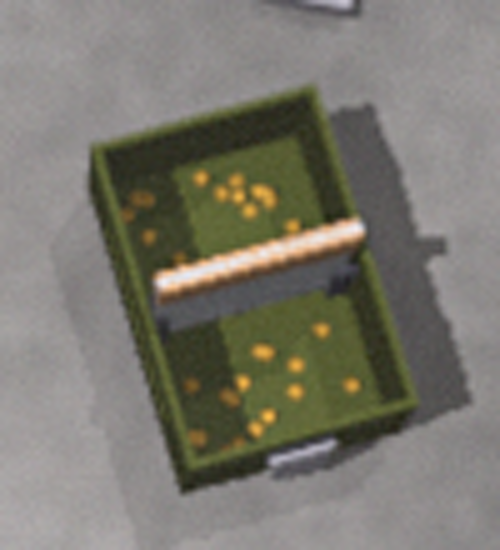

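The depth fits match the stated sizes: box 163x111, lid 178x125, strip 96x11 and top at 102 mm, which makes it the large divider. The crop shows the box with its latch at (305,455) on the -x end and the strip running from (160,280) to (360,230). Now I'll grasp the divider.

```bash
cat >> h.py <<'E'
BOX=np.array([.5372,-.2106]);BY=np.radians(14.55)
LID=np.array([.4966,-.0112]);LY=np.radians(-1.33)
RK=np.array([.4893,.2418]);RY=np.radians(-8.4)
def ori(jawdir,pos,ref=None):
    best=None
    for k in (0,np.pi):
        q=down(jawdir-np.pi/2+k); j=r.inverse_kinematics(pos,q)
        if j is None: continue
        if best is None or abs(j[5])<abs(best[1][5]): best=(q,j)
    return best
def st(m=''): print(m,'t',round(r.current_t(),2),'p',np.round(r.current_tool_pos(),4),'F',np.round(r.current_contact_force(),1),'op',round(r.current_opening(),3))
E
python3 - <<'E'
from h import *
for n,p,a in (('div',BOX,BY),('rack',RK,RY),('stem',LID,LY+np.pi/2),('stembox',BOX,BY+np.pi/2),('stembox2',BOX,BY-np.pi/2)):
    for z in (.1,.2):
        b=ori(a,[*p,z]); print(n,z,b[1].__class__, np.round(b[1],2))
p=[*BOX,.16]; q,j=ori(BY,p)
r.move_to(p,q); st()
im=grab('wrist'); save(im,'w1.png'); Pc=cloud(im)
Q=Pc.reshape(-1,3);
def f(Q):
    c,s,a=cv2.minAreaRect((Q[:,:2]*1000).astype(np.float32)); print(len(Q),np.round(c,1),np.round(s,1),round(a,1))
m=(np.linalg.norm(Q[:,:2]-BOX,axis=1)<.12)
f(Q[m&(Q[:,2]>.09)&(Q[:,2]<.11)]); f(Q[m&(Q[:,2]>.063)&(Q[:,2]<.075)])
E
```

```text
div 0.1 <class 'numpy.ndarray'> [-0.45  0.59  1.7   0.    0.85 -0.71]
div 0.2 <class 'numpy.ndarray'> [-0.45  0.46  1.63  0.    1.05 -0.71]
rack 0.1 <class 'numpy.ndarray'> [ 0.37  0.55  1.78 -0.    0.81  0.52]
rack 0.2 <class 'numpy.ndarray'> [ 0.37  0.4   1.72 -0.    1.02  0.52]
stem 0.1 <class 'numpy.ndarray'> [-0.12  0.48  1.91 -0.    0.75  1.48]
stem 0.2 <class 'numpy.ndarray'> [-0.12  0.32  1.84 -0.    0.98  1.48]
stembox 0.1 <class 'numpy.ndarray'> [-0.45  0.59  1.7  -0.    0.85  0.86]
stembox 0.2 <class 'numpy.ndarray'> [-0.45  0.46  1.63 -0.    1.05  0.86]
stembox2 0.1 <class 'numpy.ndarray'> [-0.45  0.59  1.7  -0.    0.85  0.86]
stembox2 0.2 <class 'numpy.ndarray'> [-0.45  0.46  1.63 -0.    1.05  0.86]
 t 2.85 p [ 0.5374 -0.21    0.1601] F [-0.   0.1  0.1] op 0.999
2792 [ 536.3 -212.7] [10.  96.4] 14.6
5905 [ 536.2 -213. ] [161.5 111.2] 14.5
```

View pics/w1.png

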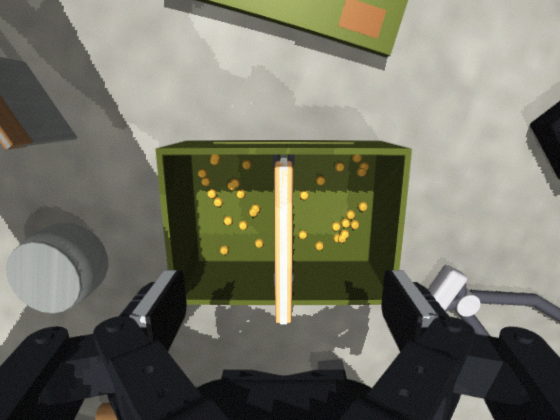

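The wrist view shows the strip between the jaws, from (283,160) to (283,322), and the wrist and top cameras agree to about 2 mm. I grip and draw it up.

```bash
python3 - <<'E'
from h import *
c=np.array([.5367,-.2117])
r.move_linear([*c,.094],vel=.1); st('down')
r.set_gripper(0.0,40); r.sleep(.15); st('grip')
r.move_linear([*c,.198],vel=.12); st('up')
im=grab('top')
P=cloud(im).reshape(-1,3); Q=P[(P[:,2]>.195)&(P[:,2]<.22)&(np.linalg.norm(P[:,:2]-c,axis=1)<.1)]
# go to rack
p=[*RK,.2]; q,j=ori(RY,p)
r.move_linear(p,q,vel=.2); st('rack')
im=grab('side'); save(im,'s1.png',(150,60,330,200),4)
im=grab('wrist'); save(im,'w2.png')
P=cloud(im).reshape(-1,3); m=np.linalg.norm(P[:,:2]-RK,axis=1)<.1
Q=P[m&(P[:,2]>.038)&(P[:,2]<.052)]
cc,s,a=cv2.minAreaRect((Q[:,:2]*1000).astype(np.float32)); print(len(Q),np.round(cc,1),np.round(s,1),round(a,1))
E
```

```text
down t 3.71 p [ 0.537  -0.2118  0.0945] F [ 0.4 -0.4 -0.2] op 1.0
grip t 4.53 p [ 0.5369 -0.2118  0.0942] F [0.4 0.1 2.8] op 0.11
up t 5.55 p [ 0.5363 -0.2115  0.1972] F [ 0.2 -0.4 -1. ] op 0.113
rack t 8.03 p [0.4894 0.2414 0.2   ] F [-0.2 -0.3 -1.5] op 0.111
4566 [489.5 250.7] [118.6  44.2] 81.7
```

View pics/w2.png

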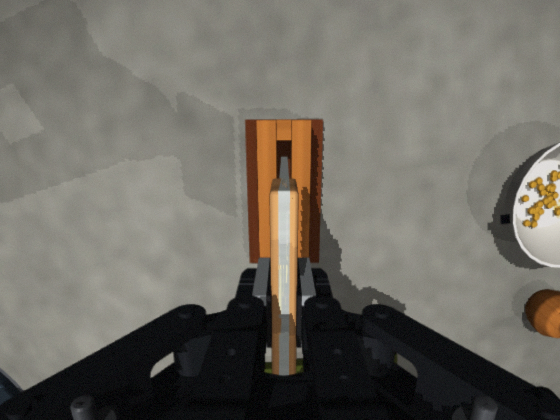

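View pics/s1.png

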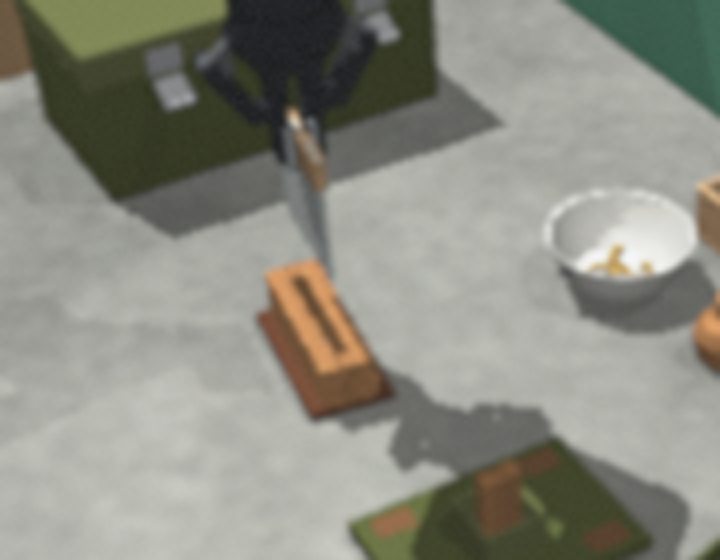

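The wrist view shows the plate in the jaws with its strip from (285,185) to (285,370), in line with the rack slot at (285,150). The side view agrees. I lower it.

```bash
python3 - <<'E'
from h import *
c=[.4888,.2410]
r.move_linear([*c,.150],vel=.15); st()
z=.150
for z in (.13,.115,.106,.103,.101,.0995):
    r.move_linear([*c,z],vel=.06); f=r.current_contact_force(); st(z)
    if f[2]>5 or np.hypot(*f[:2])>8: print('contact'); break
E
```

```text
t 8.62 p [0.489  0.241  0.1504] F [-0.  -0.  -1.3] op 0.108
0.13 t 9.1 p [0.4888 0.241  0.1298] F [ 0.4 -0.1 -1.3] op 0.112
0.115 t 9.5 p [0.4886 0.241  0.1146] F [ 0.2  0.  -1.9] op 0.113
0.106 t 9.8 p [0.4886 0.2409 0.1056] F [-0.5 -0.8 -1.1] op 0.11
0.103 t 10.05 p [0.4888 0.241  0.1029] F [ 0.8  0.1 -1.4] op 0.109
0.101 t 10.3 p [0.4888 0.241  0.1009] F [ 0.5 -0.2 -1.5] op 0.107
0.0995 t 10.55 p [0.4887 0.241  0.0994] F [ 0.3 -0.7 -0.5] op 0.106
```

```bash
cat >> h.py <<'E'
def fit(P,c,rad,z0,z1,name=''):
    Q=P.reshape(-1,3); Q=Q[(np.linalg.norm(Q[:,:2]-c,axis=1)<rad)&(Q[:,2]>z0)&(Q[:,2]<z1)]
    if len(Q)<10: print(name,'few',len(Q)); return
    cc,s,a=cv2.minAreaRect((Q[:,:2]*1000).astype(np.float32)); print(name,len(Q),np.round(cc,1),np.round(s,1),round(a,2),'z',np.median(Q[:,2]).round(4))
E
python3 - <<'E'
from h import *
r.set_gripper(.5); st('open')
r.move_linear([.4888,.2410,.2],vel=.2); 
p=[*LID,.2]; q,j=ori(LY+np.pi/2,p)
r.move_to(p,q); r.set_gripper(1.0); st('over lids')
im=grab('wrist'); save(im,'w3.png'); P=cloud(im)
fit(P,LID,.13,.011,.022,'lid w');fit(P,LID,.05,.032,.045,'collar w');fit(P,LID,.04,.062,.08,'stem w')
im=grab('top'); P=cloud(im)
fit(P,RK,.08,.09,.13,'div top');fit(P,RK,.1,.036,.055,'rack');fit(P,BOX,.12,.06,.076,'box top')
save(im,'t2.png',(60,130,400,260),2.3)
E
```

```text
open t 10.97 p [0.4889 0.241  0.0996] F [ 0.2 -0.6  0.7] op 0.5
over lids t 13.11 p [ 0.4966 -0.011   0.2   ] F [-0.1 -0.5  0.5] op 1.002
lid w 23022 [495.1 -14.1] [127.1 176.7] 88.88 z 0.0158
collar w 1099 [495.6 -14.1] [50.2 50.1] 88.99 z 0.0377
stem w 705 [495.9 -14.1] [14.  30.1] 89.1 z 0.0705
div top 241 [488.5 240.4] [96.8 11. ] 81.36 z 0.1075
rack 652 [489.9 246. ] [133.1  45.3] 81.29 z 0.045
box top 557 [ 537.5 -210.6] [162.6 111.5] 14.3 z 0.0687
```

View pics/t2.png

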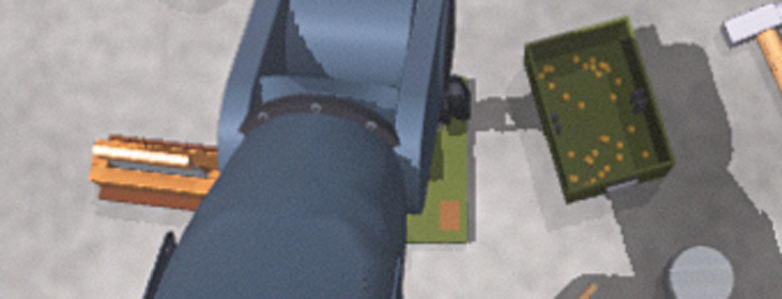

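The divider stands in the rack: strip centre (488.5,240.4) mm, top at 107.5 mm against 108 expected. In the picture its strip lies at (140,152), along the slot. The wrist-minus-top offset is the same in world axes at three tool yaws, so I trust the wrist. Now the lids.

```bash
cat >> h.py <<'E'
LID=np.array([.4957,-.0141]);LY=np.radians(-1.15)
BOX=np.array([.5362,-.2129]);BY=np.radians(14.5)
E
python3 - <<'E'
from h import *
q,j=ori(LY+np.pi/2,[*LID,.1])
r.move_linear([*LID,.064],q,vel=.12); st('at stem')
r.set_gripper(0.0,90); r.sleep(.2); st('grip')
r.move_linear([*LID,.074],vel=.04); st('lift1'); 
r.move_linear([*LID,.175],vel=.12); r.sleep(.2); st('lift')
print(r.current_torque())
p=[*BOX,.175]; q,j=ori(BY+np.pi/2,p)
r.move_linear(p,q,vel=.12); r.sleep(.3); st('over box')
im=grab('wrist'); save(im,'w4.png'); P=cloud(im)
fit(P,BOX,.14,.118,.136,'lid w');fit(P,BOX,.15,.06,.075,'box w')
im=grab('side'); save(im,'s2.png',(240,110,400,280),3.5)
im=grab('top'); P=cloud(im)
fit(P,BOX+[.001,.0023],.14,.118,.136,'lid t')
E
```

```text
at stem t 14.49 p [ 0.4961 -0.0141  0.0646] F [ 0.9  0.5 -0.5] op 0.995
grip t 15.35 p [ 0.4958 -0.014   0.0642] F [-1.8  1.8  6.1] op 0.142
lift1 t 15.75 p [ 0.4956 -0.0141  0.074 ] F [-0.8 -0.  -7.1] op 0.144
lift t 16.94 p [ 0.4954 -0.0141  0.1744] F [ 0.1  0.8 -5.8] op 0.146
[-0.04729528  0.03586479 -0.02784658]
over box t 19.08 p [ 0.5362 -0.2128  0.175 ] F [ 0.  -0.9 -6.3] op 0.147
lid w 48812 [ 538.7 -212.4] [171. 127.] 14.68 z 0.1266
box w few 0
lid t 163 [ 474.8 -282.5] [27.  53.1] 60.02 z 0.1262
```

View pics/w4.png

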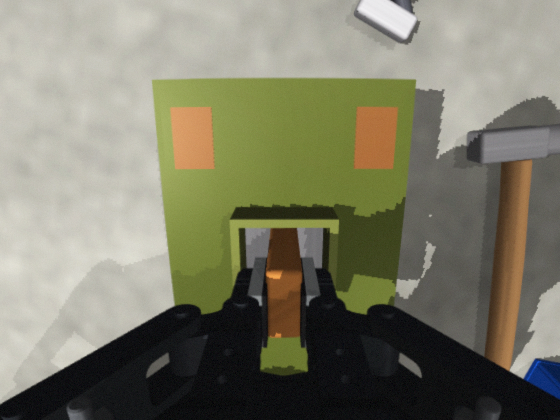

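View pics/s2.png

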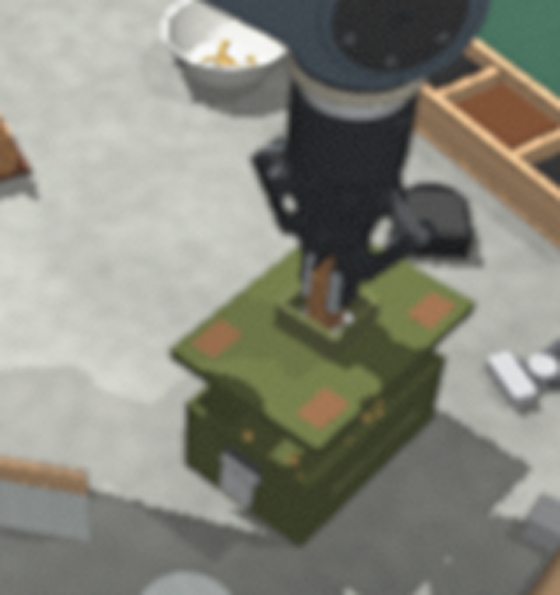

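The wrist view shows the collar at (285,215) and the stem held at (285,280). The lid's far edge is 88 mm from the TCP, so it is centred. The side view shows the pair level over the box at (330,330). I lower it, watching the force.

```bash
python3 - <<'E'
from h import *
c=BOX
r.move_linear([*c,.138],vel=.08); st()
for z in (.134,.132,.130,.128,.1265,.1255,.1248,.1242,.1236):
    r.move_linear([*c,z],vel=.03); f=r.current_contact_force(); st(z)
    if f[2]>3 or np.hypot(*f[:2])>8: print('contact'); break
print(np.round(r.current_torque(),2))
E
```

```text
t 19.84 p [ 0.5363 -0.2129  0.138 ] F [-0.2  0.  -6.7] op 0.145
0.134 t 20.12 p [ 0.5362 -0.2129  0.1341] F [ 0.4 -0.3 -6. ] op 0.146
0.132 t 20.38 p [ 0.5362 -0.2129  0.1319] F [ 0.6  0.6 -5.7] op 0.147
0.13 t 20.62 p [ 0.5361 -0.2129  0.1299] F [ 0.6  0.5 -6.4] op 0.143
0.128 t 20.88 p [ 0.5361 -0.2129  0.1279] F [-0.2 -0.4 -6. ] op 0.145
0.1265 t 21.12 p [ 0.5362 -0.2129  0.1264] F [-0.1 -1.2 -6.8] op 0.145
0.1255 t 21.38 p [ 0.5362 -0.2129  0.1254] F [ 0.3  0.5 -5.9] op 0.149
0.1248 t 21.62 p [ 0.5362 -0.2129  0.1248] F [-0.7  0.4 -6.1] op 0.15
0.1242 t 21.88 p [ 0.5363 -0.2129  0.1243] F [-0.3  0.7 -5.2] op 0.142
0.1236 t 22.12 p [ 0.5363 -0.2129  0.1242] F [-4.4  2.7  5.2] op 0.15
contact
[0.29 0.68 0.05]
```

It made contact exactly at the expected home height with no jamming. I release and check.

```bash
python3 - <<'E'
from h import *
r.move_linear([*BOX,.1240],vel=.02); r.sleep(.2)
r.set_gripper(1.0); r.sleep(.3); st('rel')
r.move_linear([*BOX,.235],vel=.12); r.sleep(.2); st()
im=grab('wrist'); save(im,'w5.png'); P=cloud(im)
fit(P,BOX,.14,.070,.082,'lid w');fit(P,BOX,.05,.092,.106,'collar');fit(P,BOX,.04,.122,.14,'stem')
Q=P.reshape(-1,3);Q=Q[(np.linalg.norm(Q[:,:2]-BOX,axis=1)<.1)&(abs(Q[:,2]-.076)<.006)]
A=np.c_[Q[:,:2]-BOX,np.ones(len(Q))]; print('plane',np.linalg.lstsq(A,Q[:,2],rcond=None)[0].round(4))
E
```

```text
rel t 23.57 p [ 0.5362 -0.2129  0.124 ] F [-0.6 -1.2 -0.6] op 1.001
 t 24.85 p [ 0.536  -0.2128  0.2344] F [ 0.2  1.5 -0.2] op 0.999
lid w 26933 [ 535.9 -213.1] [176.  127.3] 14.51 z 0.0758
collar 1314 [ 536.2 -213. ] [50.3 50.3] 14.62 z 0.0976
stem 853 [ 536.4 -212.6] [29.7 13.5] 14.56 z 0.1306
plane [0.     0.0007 0.0757]
```

View pics/w5.png

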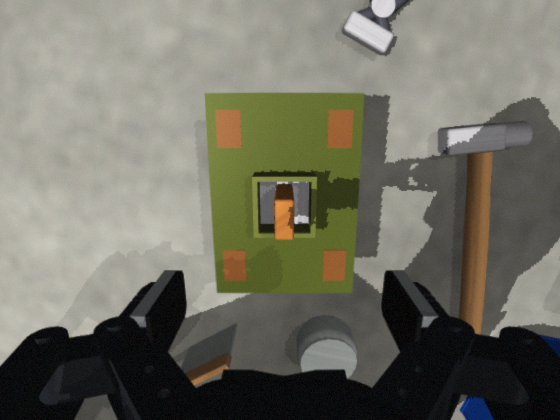

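Home is confirmed: the collar at (285,205) is concentric with the stem, the top face is at 75.8 mm (76 expected), the stem top is at 130.6 mm (131 expected), and the pair is level. Now the collar.

```bash
python3 - <<'E'
from h import *
r.move_linear([*BOX,.115],vel=.12)
r.move_linear([*BOX,.098],vel=.05); st('at collar')
if abs(r.current_contact_force()[2])<8:
    r.set_gripper(0.0,70); r.sleep(.2); st('grip')
    p=r.current_tool_pos()
    r.move_linear([*BOX,.106],vel=.03); r.sleep(.2); st('lift1')
    r.move_linear([*BOX,.190],vel=.06); r.sleep(.5); st('up')
    im=grab('side'); save(im,'s3.png',(240,110,400,280),3.5)
    im=grab('wrist'); P=cloud(im); fit(P,BOX,.15,.155,.180,'lid')
    Q=P.reshape(-1,3);Q=Q[(np.linalg.norm(Q[:,:2]-BOX,axis=1)<.1)&(abs(Q[:,2]-.168)<.012)]
    A=np.c_[Q[:,:2]-BOX,np.ones(len(Q))]; print('plane',np.linalg.lstsq(A,Q[:,2],rcond=None)[0].round(4))
    fit(cloud(grab('top')),RK,.08,.09,.13,'div')
E
```

```text
at collar t 26.54 p [ 0.5361 -0.2129  0.0977] F [ 0.  -0.4  0.2] op 1.006
grip t 27.18 p [ 0.5365 -0.2131  0.0986] F [ 0.4 -0.8  6.5] op 0.566
lift1 t 27.79 p [ 0.5361 -0.2128  0.1058] F [-0.6  0.4 -3.5] op 0.565
up t 29.84 p [ 0.5362 -0.2129  0.19  ] F [ 0.9 -0.  -3.8] op 0.569
lid 60929 [ 548.8 -209.8] [150.2 127.2] 14.55 z 0.1672
plane [-0.0118 -0.002   0.168 ]
div 238 [488.5 240.8] [96.5 11.5] 81.21 z 0.1077
```

View pics/s3.png

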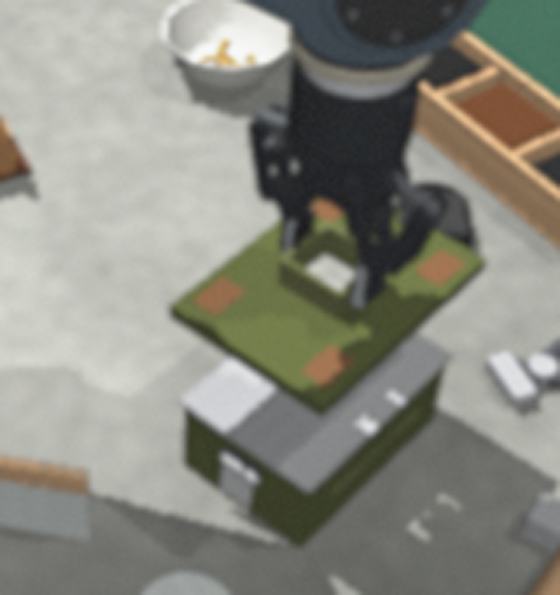

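The inner lid is flush on the box (about (320,420) in the crop). The outer lid is level (0.012 rad) with its origin at about 157 mm, 92 mm up. Handing in.

```bash
python3 - <<'E'
from h import *
st(); r.hand_in(); st('done')
E
```

```text
t 29.99 p [ 0.5362 -0.2129  0.19  ] F [ 0.7  0.6 -3.4] op 0.572
the job is handed in; nothing more can be done
the job is handed in; nothing more can be done
```

The whole job is done and handed in after about 30 s of the allowed 69 s. No verdict is reported, so this rests on my own checks.

- **Divider:** I drew it out of the olive box and stood it in the rack slot. Its top measures 107.7 mm (108 expected). Its centre is within about 2 mm of the rack's, and it is aligned with the slot.
- **Lids on the box:** I carried the pair by the stem and lowered it until it touched at the expected home height, with no jamming. After release, the top face was at 75.8 mm (76 expected) and level, and the stem was centred to within 1 mm.
- **Outer lid:** I lifted it off alone by the collar. It is held about 92 mm above its seat, with a tilt of about 0.012 rad. In the last picture the inner lid still looks flush on the box; I did not measure it again after the lift.

**Camera disagreement:** the top and wrist cameras differed by a steady 2 to 3 mm. The offset stayed the same in world axes at three tool angles, so I used the wrist camera for the lids. I did not measure the bystanders separately, but no unexpected force showed up at any step.

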